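# Slide the jar and tin back and roll the bread bin shut

### The job

The pantry's roll-top bread bin cannot be shut because the jam jar and the squat tin in it stand out over its front edge. Pushing gently with the fingertips only, and pinching nothing, first slide both back along the bin's floor, upright, until the lid will clear them; then push the lid by its lip forward and down, smoothly and without slamming it, until it is fully shut. Do not lift or tip the jar or the tin, and leave the other things on the counter alone.

Things in the scene. Friction and masses are not known exactly. Their poses are not given: they have to be found in the camera images.
- bin: Roll-top bread bin, fixed: black half-round end cheeks, steel floor and rear shell; 316 mm deep (x), 368 wide (y), 184 high. Origin: centre of its underside, on the counter. Own axes: -x its open front (to the robot at yaw 0), z up. Its place and yaw vary. Inside 352 mm wide between the cheeks (8 mm thick, radius 158 mm). Rear shell: x above 0, radius 153 to 156 mm about point lid_pivot.
- bin_edge (a point): Middle of the front edge of the bin's floor, on the floor's upper face: x = -152 mm in the bin's frame, 22 mm above the counter. The flat floor runs 304 mm back from here and has no sill, so things can stand out over this edge. Axes as the bin's.
- lid_pivot (a point): Middle of the lid's pivot line, which runs along the bin's y: at x = 0, 26 mm above the counter. Axes as the bin's. Seen along y, all that stands in the bin must be within 147 mm of this line for the lid to pass.
- lid (a joint): Angle q of the lid, rad: 0 = fully shut (a stop), 1.57 = fully rolled back under the rear shell; starts rolled back. A quarter-round steel sheet 346 mm wide, radius 147 to 150 mm about the pivot line. In the bin's frame its front edge is at x = -0.150 cos q, z = 0.026 + 0.150 sin q (m). Its pivots are stiff: it stays where it is left, and takes 1 to 6 N at the lip to move.
- lid_lip (a point): Lip handle on the lid's front edge: a black bar 180 mm long (y), 7 mm thick, standing out radially 148 to 182 mm from the pivot line. The point is the middle of its rear face, the one to push (faces back when open, up when shut), 168 mm from the pivot line; point z = that face's normal, x points in to the pivot. Shut, this face is 33 mm above the counter.
- jar: Jam jar, dark red with a brass-coloured lid, round and upright: 72 mm across up to 65 mm, above that a shoulder and a lid 63 mm across, 95 mm high in all, 0.25 to 0.5 kg. Stands loose on the bin's floor, partly over the front edge. Origin: centre of its underside. To let the lid pass, its centre must be farther back than x = -84 mm in the bin's frame.
- tin: Squat plain metal tin, round and upright: 82 mm across, 70 mm high, 0.24 to 0.48 kg. Stands loose on the bin's floor beside the jar, partly over the front edge; jar and tin may be in either order. Origin: centre of its underside. To let the lid pass, its centre must be farther back than x = -94 mm in the bin's frame.
- bottle: Bystander: amber bottle with a black cap, 68 mm across, 215 mm high, standing on the counter beside the bin. Origin: centre of its underside.
- preserve: Bystander: tall jar of yellow-brown preserve, 86 mm across, 135 mm high, standing on the counter beside the bin. Origin: centre of its underside.
- ramekin: Bystander: small white ceramic dish, 84 mm across the rim, 45 mm high, on the counter nearer the robot and to the left of the bin. Origin: centre of its underside.
Things that resemble listed ones, but are neither listed nor needed, are in the scene too. There is more than one size of the tin; the one meant has the size given above.

How it is judged:
On the way:
1. jar and tin both slid back inside, clear of the lid's path, while the lid is still open (x of jar in the frame of bin above -0.087 m and x of tin in the frame of bin above -0.097 m and value of joint lid above 0.8 rad), for 0.2 s.
At the end, for the whole second after the job is handed in: The lid is shut to within 0.05 rad (8 mm at its edge), and jar and tin stand upright (within 0.1 rad) and at rest on the bin's floor, inside the lid (value of joint lid below 0.05 rad and x of jar in the frame of bin between -0.087 and 0.11 m and x of tin in the frame of bin between -0.097 and 0.11 m and angle between each of jar, tin's own z axis and vertical below 0.1 rad and height (world z) of jar between 0.017 and 0.027 m and height (world z) of tin between 0.017 and 0.027 m and linear speed of each of jar, tin below 0.02 m/s); the robot touches nothing.
It fails at once if the jar or the tin is lifted, or falls off the bin's floor (height (world z) of any of jar, tin above 0.04 m or height (world z) of any of jar, tin below 0.01 m).
It fails at once if the jar or the tin is tipped by more than 0.35 rad (angle between any of jar, tin's own z axis and vertical above 0.35 rad).
It fails at once if the lid is slammed (faster than 2.5 rad/s) (velocity of joint lid below -2.5 rad/s).
It fails at once if a bystander is shifted by more than 20 mm or knocked over (distance of any of bottle, preserve, ramekin from where it was at the start of the episode above 0.02 m or angle between any of bottle, preserve, ramekin's own z axis and vertical above 0.5 rad).
It fails at once if jar or tin is pinched or pushed with more than 30 N, or it, the bin or its lid is pushed with the arm or the hand instead of the fingers (over 20 N) (contact force between the fingers and jar above 30 N or contact force between the fingers and tin above 30 N or contact force between the arm and jar above 20 N or contact force between the arm and tin above 20 N or contact force between the arm and bin above 20 N).
It also fails if it takes over 67 s, if anything falls off the work surface, if the arm or the gripper's body presses on something with over 40 N, if the wrist force passes 120 N, or if a joint passes its speed limit or range.

### The arm

A 7-joint arm with a two-finger parallel gripper is mounted at the origin on the work surface. World frame = base frame: x ahead of the robot, y to its left, z up, the work surface at z = 0. Lengths are in m, angles in rad, forces in N, time in s.
With the tool pointing down it reaches from about 0.4 to 0.875 m from the base axis. Payload 6.5 kg.
Tool frame: the origin (TCP) lies on the centre line of the jaws, within the pads' length; the fingertips stand 14 mm ahead of it and the grasp point (between the pads) lies 5 mm behind it; z points along the fingers, y is the line along which they close (so a half turn about z gives the same grasp; the last joint's range is limited). The gripper opens to 88 mm and grips with 3 to 60 N. Pads are 18 mm wide; open, the fingers measure 123 mm over their backs; the gripper's body (75 mm by 187 mm) begins 45 mm behind the grasp point.
Start: joints at [-1.314, 0.536, -0.004, 1.538, 0.003, 1.067, -0.071], TCP at [0.206, 0.616, 0.218] pointing down, gripper open.
Joint ranges: [-2.7, 2.7], [-0.37, 2.16], [-1.27, 1.26], [0.24, 2.4], [-1.31, 4.45], [0.19, 1.91], [-2.76, 2.76]. Speed limits (rad/s): [2.39, 2.39, 3.14, 3.14, 3.14, 3.14, 3.14].

### API

Orientations are given as a 3x3 rotation matrix whose columns are the frame's x, y, z axes.
In Python, from plant import manip gives the robot as it stands. The module is installed in compiled form; this text tells all that it offers.
- The arm moves only by the tool play_rows, never from a script. Its argument "series" is one flat list of numbers, 5 for each row, row after row: the shift along the tool's x, y, z in units of 0.02 m (1.0 is 0.02 m), then the turn about the tool's z in units of 0.12 rad (1.0 is 0.12 rad), then the closure, from -1 (fully open) to 1 (shut). In form: [x, y, z, spin, claw, x, y, z, spin, claw, ...]. A call has 1 to 20 rows; each row shifts and turns the commanded pose from where the row before left it, along the tool's axes as they then stand; what a row does not reach is not made up. A row lasts 1/8 s, in which the tool goes at most 62.5 mm and 10.7 degrees, less where a joint would pass 70% of its speed; a pose out of reach is approached as far as the arm can. A call with a number of a shift or a turn outside -1 to 1 is refused whole. A call with a gripper value outside its range is refused whole. The fingers move at their own pace and stop on an object; "newtons" is the grip in N (left out, the last holds). Time passes only in rows, so rows that do not move let the fingers close. It gives the time, the measured TCP pose, the force, the opening and the grip force at its end, in the units of the state.
- manip.get_obs(): the state, without advancing time (a new reading comes with each control period).
- manip.get_image(name): name is "side" or "top"; returns the picture (420x560x3 uint8, red, green, blue); there is no depth.
- manip.camera_info(name): a dict with "fovy" (degrees; the focal length in pixels is half the picture's height over the tangent of half this angle, whatever the lens; pixels are square), "cx", "cy" (the principal point, pixels), "rvec" (rotation vector, rad) and "tvec" (3), from world to camera coordinates, as OpenCV has them. Camera axes: x right, y down, z forward; pixel columns grow to the right and rows downward; lengths in m; the calibration is good to about 2 mm. A picture is of the moment at which its call begins. camera_info takes no time and is no camera call.
- manip.finish_job(): hands the job in; it is judged then, once.
The state is a dict: "time": time; "qpos": joint angles; "joint_vel": joint speeds; "joint_torque": joint torques, N m; "position": TCP position; "tool_rot": TCP orientation; "wrist_force": force on the tool from outside, world axes, zero at the start; "moment": the same for the moment, N m; "gripper_width": finger opening in m; "grasp_force": force on a finger pad.
Only numpy, scipy, OpenCV 4.12 (cv2) and the standard library are available. Lean on these libraries where they do the work, as an engineer would, in place of code of your own. Each camera call takes 0.05 s, during which the arm holds its last target. There are 200 camera calls.

## Working session

There is one attempt and no reset: what is moved stays moved. The work goes in short steps, Python scripts to look and compute and a tool call to move; the robot and the scene stay as the last step left them, time stands still between calls to the robot, and variables do not carry over. Pictures are saved under pics/ and viewed, at most 10 in all, crops included, and the job is handed in when it is done.

Besides the shell and the picture viewer there is one more tool, called after "Call:" by a JSON object that holds its "name" and its "arguments", one argument or row to a line. play_rows: Moves the arm, as the interface text tells. Shifts and turns lie within -1 to 1; 1 stands for 0.02 m of shift or 0.12 rad of turn. Its arguments: {"type":"object","properties":{"series":{"type":"array"},"newtons":{"type":"number"}},"required":["series"]}

```bash
mkdir -p pics
python3 - <<'E'
from plant import manip
import cv2
for n in("side","top"):
    cv2.imwrite(f"pics/{n}0.png",manip.get_image(n)[:,:,::-1]); print(n,manip.camera_info(n))
o=manip.get_obs(); print(o['time'],o['position'],o['tool_rot'],o['gripper_width'])
E
```

```text
side {'fovy': 46.98126069213179, 'cx': 276.7452360940339, 'cy': 211.74450335151732, 'rvec': array([ 2.72856293, -0.7657354 ,  0.12844901]), 'tvec': array([-0.39719112,  0.31974553,  1.09507711])}
top {'fovy': 46.79371750542931, 'cx': 288.2701045281322, 'cy': 205.12302061847632, 'rvec': array([ 2.15247387, -2.15606603,  0.1481797 ]), 'tvec': array([0.05119312, 0.53747348, 1.05616287])}
0.1 [0.20601801 0.61588759 0.21767133] [[-9.48381491e-01  3.17131536e-01 -3.70058134e-04]
 [ 3.17131732e-01  9.48380375e-01 -1.45919774e-03]
 [-1.11801748e-04 -1.50123330e-03 -9.99998867e-01]] 0.08784590552798735
```

View pics/side0.png

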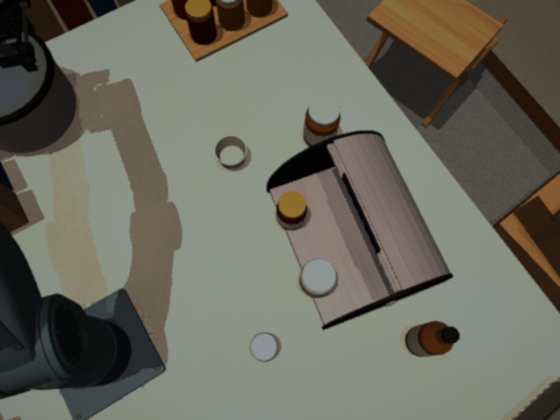

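View pics/top0.png

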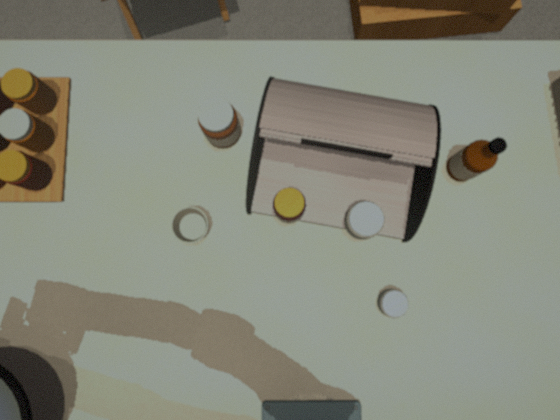

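The tin meant is either the white-topped one on the bin floor (top 366,219; side 319,277) or the smaller one on the counter (top 394,303; side 264,347). The first fits, being in the bin and larger. The jar with the brass lid is at top (289,204). I'll confirm this in an enlarged crop and fit circles.

```bash
cat > h.py <<'E'
import numpy as np, cv2
from plant import manip
def cam(n):
    c=manip.camera_info(n); f=210/np.tan(np.radians(c['fovy']/2))
    return cv2.Rodrigues(c['rvec'])[0],c['tvec'],np.array([[f,0,c['cx']],[0,f,c['cy']],[0,0,1]])
def ray(n,p,z):
    R,t,K=cam(n); d=R.T@np.linalg.inv(K)@[p[0],p[1],1]; o=-R.T@t
    return o+d*(z-o[2])/d[2]
def proj(n,X):
    R,t,K=cam(n); x=K@(R@np.array(X)+t); return x[:2]/x[2]
def tri(pt,ps):
    P=[cam(n)[2]@np.c_[cam(n)[0],cam(n)[1]] for n in("top","side")]
    X=cv2.triangulatePoints(P[0],P[1],np.array(pt,float),np.array(ps,float)).ravel(); return X[:3]/X[3]
def blobs(im,lo,hi,amin=150):
    m=cv2.inRange(cv2.cvtColor(im,cv2.COLOR_RGB2HSV),lo,hi)
    return [(cv2.minEnclosingCircle(c),cv2.contourArea(c)) for c in cv2.findContours(m,cv2.RETR_EXTERNAL,cv2.CHAIN_APPROX_NONE)[0] if cv2.contourArea(c)>amin]
E
python3 - <<'E'
from h import *
t=cv2.imread('pics/top0.png');s=cv2.imread('pics/side0.png')
a=cv2.resize(t[70:270,190:510],None,fx=2.5,fy=2.5,interpolation=cv2.INTER_CUBIC); cv2.imwrite('pics/topc.png',a)
a=cv2.resize(s[120:340,220:480],None,fx=2.7,fy=2.7,interpolation=cv2.INTER_CUBIC); cv2.imwrite('pics/sidec.png',a)
for n,im in(("top",t),("side",s)):
    im=im[:,:,::-1].copy()
    print(n,"brass",[(np.round(c[0],1),round(c[1],1)) for c,a in blobs(im,(18,150,90),(32,255,255))])
    for p in ([(366,219),(394,303)] if n=="top" else [(319,277),(264,347)]): print(cv2.cvtColor(im,cv2.COLOR_RGB2HSV)[p[1],p[0]])
E
```

```text
top brass [(array([289.2, 202.6]), 14.6), (array([  9.4, 164.6]), 17.0), (array([16. , 82.5]), 16.4)]
[ 96  16 159]
[101  17 161]
side brass [(array([291.6, 204.8]), 13.6), (array([197.5,   6. ]), 12.7)]
[ 90  14 148]
[104  25 154]
```

View pics/topc.png

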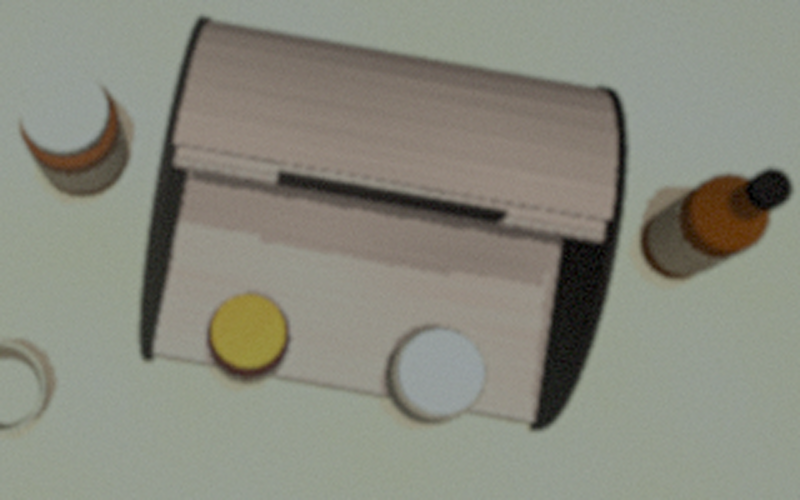

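View pics/sidec.png

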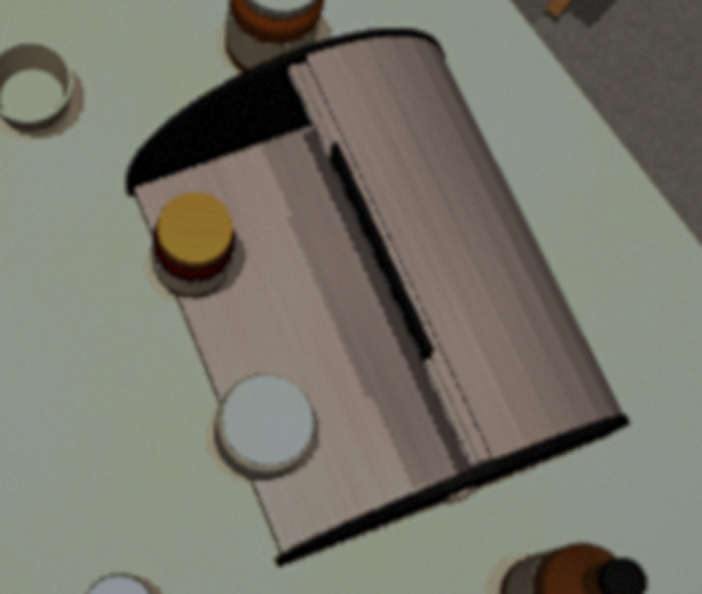

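The crops confirm it: the tin in the bin is at (366,219) and the jar at (289,203). The floor's front corners are at top (251.6,211.6) and (404.8,240), and at side (270,189.3) and (323.7,325.9).

Run:
```python
from h import *
np.set_printoptions(precision=4,suppress=True)
FLt,FRt,FLs,FRs=(251.6,211.6),(404.8,240),(270,189.3),(323.7,325.9)
L=[ray("top",FLt,.022),ray("side",FLs,.022)];R=[ray("top",FRt,.022),ray("side",FRs,.022)]
print("L",*L,"R",*R)
l=np.mean(L,0)[:2];r=np.mean(R,0)[:2];print("w",np.linalg.norm(l-r))
e=(l+r)/2; y=(l-r)/np.linalg.norm(l-r); x=np.array([y[1],-y[0]]); print("yaw",np.arctan2(x[1],x[0]),"edge",e)
o=e+.152*x; print("origin",o)
B=lambda p:np.array([(p[:2]-o)@x,(p[:2]-o)@y])
for nm,pt,ps,z,rr in(("jar",(289.2,202.6),(291.6,204.8),.117,0),("tin",(366.4,219.2),(319.3,275.6),.092,0),
  ):
    a,b=ray("top",pt,z),ray("side",ps,z); print(nm,a,b,"tri",tri(pt,ps),"bin",B(a),B(b))
# tin top diameters for both candidates
a=ray("top",(366.4-17.9,219.2),.092);b=ray("top",(366.4+17.9,219.2),.092);print("tin dia",np.linalg.norm(a-b))
# lip ends top/side
for c,s in(((278,175),(335,148)),((507,212),(430,356))):
    p=tri((c[0]/2.5+190,c[1]/2.5+70),(s[0]/2.7+220,s[1]/2.7+120)); print("lip",p,B(p))
for nm,p,z in(("ram",(192,224),.045),("bottle",(497,146),.215),("pres",(217,116),.135)):
    q=ray("top",p,z);print(nm,q,B(q))
```

```text
L [0.5247 0.1336 0.022 ] [0.527  0.1334 0.022 ] R [ 0.4596 -0.2128  0.022 ] [ 0.4599 -0.2128  0.022 ]
w 0.3526057002197079
yaw -0.18861565506682013 edge [ 0.4928 -0.0396]
origin [ 0.6421 -0.0681]
jar [0.532  0.0487 0.117 ] [0.5312 0.045  0.117 ] tri [0.5339 0.0486 0.104 ] bin [-0.1301  0.0941] [-0.1301  0.0903]
tin [ 0.4996 -0.1155  0.092 ] [ 0.5015 -0.119   0.092 ] tri [ 0.502  -0.1176  0.0818] bin [-0.1311 -0.0733] [-0.1285 -0.0764]
tin dia 0.07616001107183282
lip [0.6474 0.025  0.187 ] [-0.0123  0.0925]
lip [ 0.6141 -0.153   0.1931] [-0.0116 -0.0886]
ram [0.4944 0.2639 0.045 ] [-0.2073  0.2984]
bottle [ 0.627  -0.3482  0.215 ] [ 0.0377 -0.2779]
pres [0.7127 0.1996 0.135 ] [0.0192 0.2762]
```

Call:
{"name": "play_rows", "arguments": {
  "series": [0,0,0,-0.56,-1,0,0,0,-0.56,-1,-0.6,-1,0,0,-1,-0.6,-1,0,0,-1,-0.6,-1,0,0,-1,-0.6,-1,0,0,-1,-0.6,-1,0,0,-1,-0.6,-1,0,0,-1,-0.6,-1,0,0,-1,-0.6,-1,0,0,-1,-0.6,-1,0,0,-1,-0.6,-1,0,0,-1,-0.6,-1,0,0,-1,-0.6,-1,0,0,-1,-0.6,-1,0,0,-1,-0.6,-1,0,0,-1,-0.6,-1,0,0,-1,-0.6,-1,0,0,-1,-0.6,-1,0,0,-1,-0.6,-1,0,0,-1]
}}

```text
time: 2.6
position: [0.3511, 0.221, 0.2184]
tool_rot: [[-0.982, 0.187, 0.0], [0.187, 0.982, 0.0], [-0.0, 0.0, -1.0]]
wrist_force: [0.7, -0.4, 0.5]
gripper_width: 0.0879
grasp_force: 0.0
```

```bash
cat >> h.py <<'E'
O=np.array([.6421,-.0681]);YAW=-.1886
BX=np.array([np.cos(YAW),np.sin(YAW)]);BY=np.array([-BX[1],BX[0]])
def st(tx=None,ty=None,tz=None):
    "TCP in bin axes; tip z; units to the target (bin x, bin y, tip z)"
    o=manip.get_obs(); p=o['position']; R=o['tool_rot']; b=((p[:2]-O)@BX,(p[:2]-O)@BY)
    print("t",round(o['time'],2),"bin",np.round(b,4),"tipz",round(p[2]-.014,4),"yaw err",round(np.arctan2(R[1,1],R[0,1])-np.pi/2-YAW,4),"F",np.round(o['wrist_force'],1))
    if tx is not None:
        w=O+tx*BX+ty*BY; d=np.r_[w,tz+.014]-p; print("units",np.round(R.T@d/.02,2))
E
python3 -c "
from h import *
st(-.215,.0395,.2)"
```

```text
t 2.6 bin [-0.34    0.2294] tipz 0.2044 yaw err 0.0001 F [ 0.7 -0.4  0.5]
units [-6.25 -9.5   0.22]
```

Call:
{"name": "play_rows", "arguments": {
  "series": [-0.62,-0.95,0,0,-1,-0.62,-0.95,0,0,-1,-0.62,-0.95,0,0,-1,-0.62,-0.95,0,0,-1,-0.62,-0.95,0,0,-1,-0.62,-0.95,0,0,-1,-0.62,-0.95,0,0,-1,-0.62,-0.95,0,0,-1,-0.62,-0.95,0,0,-1,-0.62,-0.95,0,0,-1,0,0,0.9,0,-1,0,0,0.9,0,-1,0,0,0.9,0,-1,0,0,0.9,0,-1,0,0,0.9,0,-1,0,0,0.9,0,-1,0,0,0.9,0,-1,0,0,0.8,0,-1,0,0,0,0,-1]
}}

```text
time: 4.97
position: [0.4362, 0.012, 0.0758]
tool_rot: [[-0.982, 0.188, -0.002], [0.188, 0.982, -0.0], [0.002, -0.001, -1.0]]
wrist_force: [0.2, -0.7, 0.0]
gripper_width: 0.088
grasp_force: 0.0
```

```bash
python3 -c "
from h import *
st(-.110,.0395,.062)
im=manip.get_image('top');cv2.imwrite('pics/top1.png',cv2.resize(im[70:350,190:510,::-1],None,fx=2,fy=2))
"
```

```text
t 4.97 bin [-0.2173  0.04  ] tipz 0.0618 yaw err -0.0001 F [ 0.2 -0.7  0. ]
units [-5.36 -0.03 -0.02]
```

View pics/top1.png

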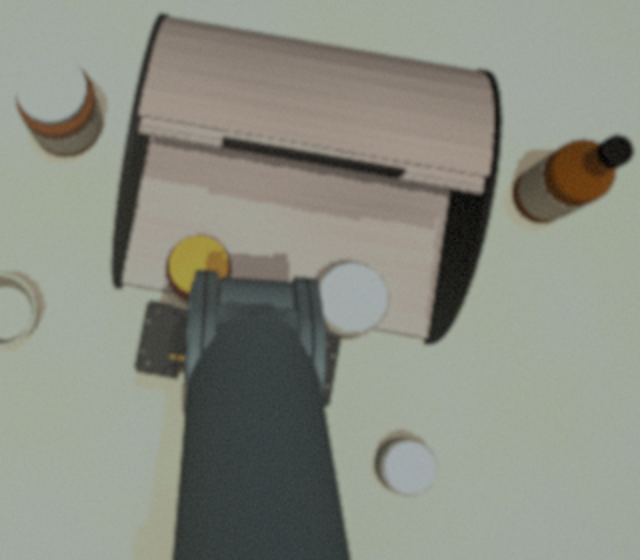

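The picture shows the arm over the bin's front, with the jar (198,265) and tin (352,298) still untouched. I'll push the jar with the left finger.

Call:
{"name": "play_rows", "arguments": {
  "series": [-0.4,0,0,0,-1,-0.4,0,0,0,-1,-0.4,0,0,0,-1,-0.3,0,0,0,-1,-0.3,0,0,0,-1,-0.3,0,0,0,-1,-0.3,0,0,0,-1,-0.3,0,0,0,-1,-0.3,0,0,0,-1,0,0,0,0,-1]
}}

```text
time: 6.28
position: [0.4967, 0.0011, 0.0764]
tool_rot: [[-0.982, 0.187, 0.001], [0.187, 0.982, -0.0], [-0.001, -0.0, -1.0]]
wrist_force: [-0.6, 0.5, -0.4]
gripper_width: 0.0884
grasp_force: 0.6
```

```bash
python3 -c "
from h import *
st(-.108,.0395,.062)
for n,z in(('top',.117),('side',.117)):
    im=manip.get_image(n)
    for c,a in blobs(im,(18,150,90),(32,255,255)):
        p=ray(n,c[0],z)[:2]-O; print(n,np.round(c[0],1),round(c[1],1),np.round([p@BX,p@BY],4))
"
```

```text
t 6.28 bin [-0.1558  0.0407] tipz 0.0624 yaw err 0.0001 F [-0.6  0.5 -0.4]
units [-2.39 -0.06  0.02]
top [ 10.2 165.3] 17.1 [-0.1615  0.6841]
top [16.2 82.4] 16.6 [0.017  0.7189]
side [197.6   5.5] 12.9 [-0.1613  0.686 ]
```

Call:
{"name": "play_rows", "arguments": {
  "series": [-0.3,0,0,0,-1,-0.3,0,0,0,-1,-0.3,0,0,0,-1,-0.3,0,0,0,-1,-0.3,0,0,0,-1,-0.3,0,0,0,-1,-0.3,0,0,0,-1,-0.3,0,0,0,-1,-0.1,0,0,0,-1,0,0,0,0,-1]
}}

```text
time: 7.62
position: [0.5455, -0.0082, 0.0764]
tool_rot: [[-0.982, 0.188, 0.0], [0.188, 0.982, -0.0], [-0.0, -0.0, -1.0]]
wrist_force: [-0.6, -0.2, 0.6]
gripper_width: 0.088
grasp_force: 1.0
```

```bash
python3 -c "
from h import *
st(-.108,.0395,.062)
a=manip.get_image('top')[70:350,190:510,::-1];b=manip.get_image('side')[100:380,180:480,::-1]
cv2.imwrite('pics/b1.png',cv2.resize(np.hstack([a,b]),None,fx=1.28,fy=1.28))
"
```

```text
t 7.62 bin [-0.1061  0.0407] tipz 0.0624 yaw err -0.0 F [-0.6 -0.2  0.6]
units [ 0.09 -0.06  0.02]
```

View pics/b1.png

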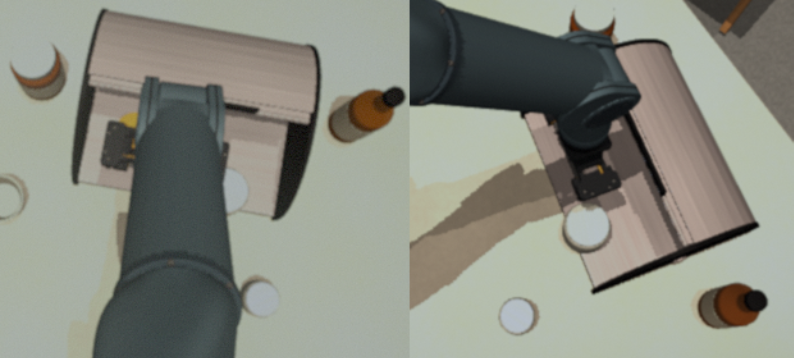

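The jar has moved back; its brass lid shows at (130,118), behind the left finger. I'll retreat and set up for the tin.

Call:
{"name": "play_rows", "arguments": {
  "series": [0.5,0,0,0,-1,0.9,0,0,0,-1,0.9,0,0,0,-1,0.9,0,0,0,-1,0.9,0,0,0,-1,0.9,0,0,0,-1,0.45,0,0,0,-1,0,-0.8,0.3,0,-1,0,-0.8,0.3,0,-1,0,-0.8,0.3,0,-1,0,-0.8,0.2,0,-1,0,0,0,0,-1]
}}

```text
time: 9.22
position: [0.426, -0.0516, 0.0544]
tool_rot: [[-0.982, 0.19, 0.0], [0.19, 0.982, -0.0], [-0.0, -0.0, -1.0]]
wrist_force: [-0.3, 0.3, -0.1]
gripper_width: 0.0878
grasp_force: 0.0
```

```bash
python3 -c "
from h import *
st(-.117,-.0225,.040)
for n,z in(('top',.117),('side',.117)):
    im=manip.get_image(n)
    for c,a in blobs(im,(18,150,90),(32,255,255)):
        p=ray(n,c[0],z)[:2]-O; print(n,np.round(c[0],1),round(c[1],1),np.round([p@BX,p@BY],4))
"
```

```text
t 9.22 bin [-0.2153 -0.0243] tipz 0.0404 yaw err -0.0022 F [-0.3  0.3 -0.1]
units [-4.92  0.1   0.02]
top [294.2 175.8] 14.8 [-0.0723  0.0944]
top [ 10.  165.1] 17.1 [-0.1611  0.6847]
top [16.3 82.4] 16.6 [0.017  0.7188]
side [316.2 196.3] 13.6 [-0.0708  0.0897]
side [197.6   5.5] 12.9 [-0.1613  0.686 ]
```

Call:
{"name": "play_rows", "arguments": {
  "series": [-0.4,0.1,0,0,-1,-0.4,0,0,0,-1,-0.3,0,0,0,-1,-0.3,0,0,0,-1,-0.3,0,0,0,-1,-0.3,0,0,0,-1,-0.3,0,0,0,-1,-0.3,0,0,0,-1,-0.3,0,0,0,-1,-0.3,0,0,0,-1,-0.3,0,0,0,-1,-0.3,0,0,0,-1,-0.3,0,0,0,-1,-0.3,0,0,0,-1,-0.3,0,0,0,-1,-0.3,0,0,0,-1,-0.3,0,0,0,-1,-0.2,0,0,0,-1,0,0,0,0,-1]
}}

```text
time: 11.7
position: [0.5353, -0.0693, 0.0545]
tool_rot: [[-0.982, 0.187, 0.001], [0.187, 0.982, -0.0], [-0.001, -0.0, -1.0]]
wrist_force: [0.8, 0.1, -0.5]
gripper_width: 0.088
grasp_force: 0.0
```

Call:
{"name": "play_rows", "arguments": {
  "series": [0.5,0,0,0,-1,0.9,0,0,0,-1,0.9,0,0,0,-1,0.9,0,0,0,-1,0.9,0,0,0,-1,0.9,0,0,0,-1,0.9,0,0,0,-1,0,0,-0.9,0,0,0,0,-0.9,0,1,0,0,-0.9,0,1,0,0,-0.9,0,1,0,0,-0.9,0,1,0,0,-0.9,0,1,0,0,-0.9,0,1,0,0,-0.9,0,1,0,0,-0.9,0,1,0,0,-0.9,0,1,0,0,0,0,1]
}}

```text
time: 13.95
position: [0.419, -0.047, 0.2352]
tool_rot: [[-0.982, 0.187, 0.003], [0.187, 0.982, 0.001], [-0.002, 0.001, -1.0]]
wrist_force: [0.7, -0.6, -0.4]
gripper_width: 0.0005
grasp_force: 0.0
```

```bash
python3 -c "
from h import *
st(.03,0,.25)
a=manip.get_image('top')[70:350,190:510,::-1];b=manip.get_image('side')[100:380,180:480,::-1]
cv2.imwrite('pics/b2.png',cv2.resize(np.hstack([a,b]),None,fx=1.28,fy=1.28))
for n in('top','side'):
    im=manip.get_image(n)
    for c,a in blobs(im,(18,150,90),(32,255,255)):
        p=ray(n,c[0],.117)[:2]-O; print('brass',n,np.round(c[0],1),round(c[1],1),np.round([p@BX,p@BY],4))
    for c,a in blobs(im,(85,5,135),(115,50,255)):
        p=ray(n,c[0],.092)[:2]-O; print('white',n,np.round(c[0],1),round(c[1],1),a,np.round([p@BX,p@BY],4))
"
```

```text
t 13.95 bin [-0.2231 -0.0211] tipz 0.2212 yaw err 0.0005 F [ 0.7 -0.6 -0.4]
units [-12.66   1.05  -1.41]
brass top [294.3 175.6] 14.7 [-0.0719  0.0942]
brass top [ 10.6 165.7] 17.0 [-0.162   0.6831]
brass top [16.3 82.4] 16.6 [0.017  0.7188]
brass side [317.1 195.4] 13.2 [-0.068  0.091]
brass side [197.6   5.5] 12.9 [-0.1613  0.686 ]
white side [263.3 346.2] 12.9 476.0 [-0.2947 -0.1735]
```

View pics/b2.png

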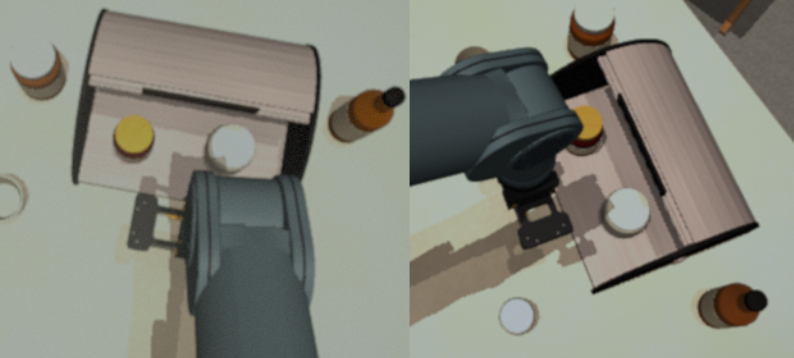

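```bash
python3 -c "
from h import *
for n,p in(('top',(371.3,184.8)),('side',(350.6,264.8))):
    q=ray(n,p,.092)[:2]-O; print('tin',n,np.round([q@BX,q@BY],4))
def P(x,y,z): w=O+x*BX+y*BY; return [w[0],w[1],z]
f=lambda n,p:np.round((proj(n,p)-([190,70] if n=='top' else [220,120]))*(2.5 if n=='top' else 2.7),0)
for n in('top','side'):
    for nm,x,z in(('frontbot',0,.174),('fronttop',0,.208),('reartop',.007,.208)):
        print(n,nm,f(n,P(x,.09,z)),f(n,P(x,-.09,z)))
    print(n,'rear floor/cheek apex',f(n,P(0,.18,.184)),f(n,P(0,-.18,.184)), 'back low',f(n,P(.158,.184,.026)),f(n,P(.158,-.184,.026)))
    print(n,'lid edge',f(n,P(0,.173,.176)),f(n,P(0,-.173,.176)))
"
```

```text
tin top [-0.0559 -0.0714]
tin side [-0.0547 -0.0784]
top frontbot [284. 164.] [506. 205.]
top fronttop [285. 152.] [515. 195.]
top reartop [287. 144.] [516. 186.]
top rear floor/cheek apex [172. 140.] [621. 223.] back low [210.  29.] [597. 100.]
top lid edge [182. 145.] [609. 224.]
side frontbot [347. 152.] [441. 358.]
side fronttop [354. 136.] [451. 347.]
side reartop [362. 133.] [459. 344.]
side rear floor/cheek apex [305.  51.] [495. 467.] back low [439.  71.] [617. 435.]
side lid edge [308.  63.] [488. 460.]
```

Tin measures x≈-0.055 and jar x≈-0.07, so both clear the lid's path. The lid sits at q≈1.45. I'll go behind the lip.

Call:
{"name": "play_rows", "arguments": {
  "series": [0,0,-0.75,0,1,0,0,-0.75,0,1,-0.8,0.1,0,0,1,-0.9,0.1,0,0,1,-0.9,0.1,0,0,1,-0.9,0.1,0,0,1,-0.9,0.1,0,0,1,-0.9,0.1,0,0,1,-0.9,0.1,0,0,1,-0.9,0.1,0,0,1,-0.9,0.1,0,0,1,-0.9,0.1,0,0,1,-0.9,0,0,0,1,-0.9,0,0,0,1,-0.9,0,0,0,1,-0.8,0,0,0,1,0,0,0,0,1]
}}

```text
time: 16.27
position: [0.6667, -0.0741, 0.2621]
tool_rot: [[-0.982, 0.187, -0.002], [0.187, 0.982, -0.001], [0.002, -0.001, -1.0]]
wrist_force: [0.3, -0.5, 0.3]
gripper_width: 0.0007
grasp_force: 0.0
```

```bash
python3 -c "
from h import *
st(.025,0,.192)
a=manip.get_image('top')[70:350,190:510,::-1];b=manip.get_image('side')[100:380,180:480,::-1]
cv2.imwrite('pics/b3.png',cv2.resize(np.hstack([a,b]),None,fx=1.28,fy=1.28))
"
```

```text
t 16.27 bin [ 0.0253 -0.0012] tipz 0.2481 yaw err 0.0005 F [ 0.3 -0.5  0.3]
units [0.01 0.06 2.81]
```

View pics/b3.png

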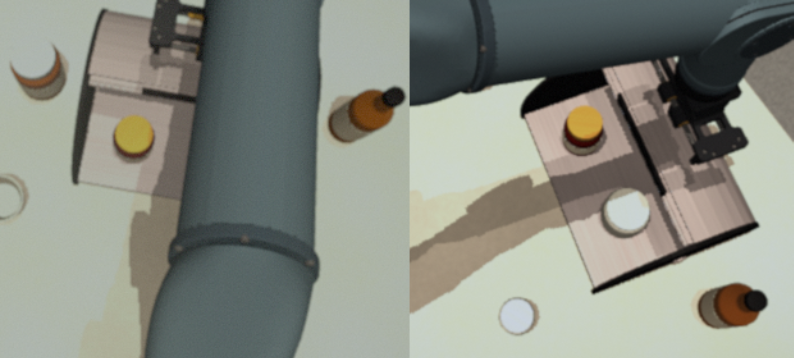

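The gripper is behind the lip (side 640,150), both objects stand inside clear of it, and nothing else has moved. I'll lower, then make contact.

Call:
{"name": "play_rows", "arguments": {
  "series": [0,0,0.7,0,1,0,0,0.7,0,1,0,0,0.7,0,1,0,0,0.5,0,1,0,0,0.2,0,1,0.3,0,0,0,1,0.3,0,0,0,1,0.3,0,0,0,1,0.3,0,0,0,1,0.3,0,0,0,1,0.3,0,0,0,1,0.3,0,0,0,1,0,0,0,0,1]
}}

```text
time: 18.0
position: [0.6244, -0.066, 0.2085]
tool_rot: [[-0.982, 0.187, -0.0], [0.187, 0.982, 0.0], [0.0, 0.0, -1.0]]
wrist_force: [-0.6, -0.3, -0.4]
gripper_width: 0.0006
grasp_force: 0.0
```

```bash
python3 -c "
from h import *
st(-.0374,0,.1876)"
```

```text
t 18.0 bin [-0.0178 -0.0012] tipz 0.1945 yaw err 0.0002 F [-0.6 -0.3 -0.4]
units [0.98 0.06 0.34]
```

Call:
{"name": "play_rows", "arguments": {
  "series": [0.25,0,0.08,0,1,0.25,0,0.08,0,1,0.25,0,0.09,0,1,0.25,0,0.09,0,1]
}}

```text
time: 18.5
position: [0.6048, -0.0622, 0.2015]
tool_rot: [[-0.982, 0.187, -0.0], [0.187, 0.982, 0.0], [0.0, 0.0, -1.0]]
wrist_force: [0.0, -1.1, -0.4]
gripper_width: 0.0005
grasp_force: 0.0
```

```bash
python3 -c "
from h import *
st(-.0695,0,.177)
a=manip.get_image('top')[70:350,190:510,::-1];b=manip.get_image('side')[100:380,180:480,::-1]
cv2.imwrite('pics/b4.png',cv2.resize(np.hstack([a,b]),None,fx=1.28,fy=1.28))
"
```

```text
t 18.5 bin [-0.0378 -0.0012] tipz 0.1875 yaw err 0.0003 F [ 0.  -1.1 -0.4]
units [1.59 0.06 0.52]
```

View pics/b4.png

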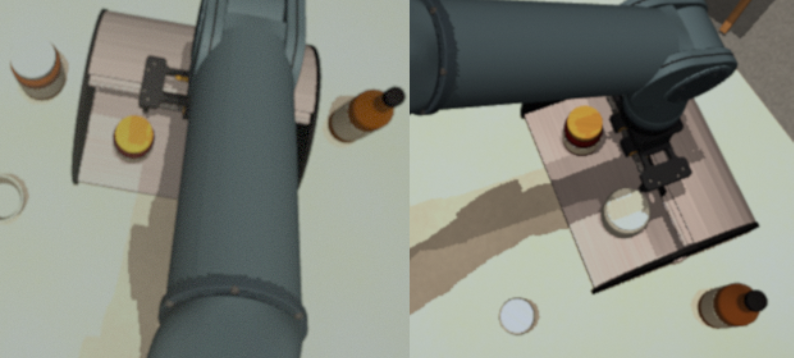

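```bash
python3 -c "
from h import *
a=cv2.imread('pics/side0.png');b=manip.get_image('side')[:,:,::-1]
def P(q,y,r,n): w=O+(-r*np.cos(q)+n*np.sin(q))*BX+y*BY; return [w[0],w[1],.026+r*np.sin(q)+n*np.cos(q)]
print('finger tip px',proj('side',list(manip.get_obs()['position'][:2])+[manip.get_obs()['position'][2]-.014]))
for q in(1.57,1.5,1.4,1.3,1.2): print(q,'lip end',np.round(proj('side',P(q,-.09,.165,.003)),0),'lid corner',np.round(proj('side',P(q,-.173,.15,0)),0))
for r in range(238,300,4): print(r,a[r,362:402:2].mean(1).astype(int),'|',b[r,362:402:2].mean(1).astype(int))
"
```

```text
finger tip px [350.29017956 218.00951499]
1.57 lip end [386. 250.] lid corner [401. 290.]
1.5 lip end [381. 252.] lid corner [396. 292.]
1.4 lip end [374. 255.] lid corner [389. 295.]
1.3 lip end [366. 258.] lid corner [382. 298.]
1.2 lip end [358. 261.] lid corner [375. 301.]
238 [ 99  57  55  49  13   5  21 102  96 119 120 121 123 118 121 118 114 112
 115 114] | [ 33  36  34  35  34  35  34  35  35  35  34  34  33  37  49  31  40  76
 129 156]
242 [103  98  58  55  38   5   6  32 112 105 121 120 123 122 119 123 119 112
 113 115] | [ 21  37  36  52  35  34  63  45  33  33  30  39  57  87  97 115 161 156
 158 158]
246 [102 103  97  55  54  45  10   1  31 109 105 120 121 123 122 118 123 120
 113 113] | [  5  17  32  36  34  29  19   7  24  90  95 102 103 103 101 101 129 160
 157 157]
250 [103 101 104  77  54  53  43   3   6  75 118 103 121 121 121 122 120 123
 118 111] | [ 62  53  65  83  77  77  57   7   3  65 100  91 103 103 104 103  99 151
 163 156]
254 [101 101 100 102  90  52  51  49 108 109 124 115 103 121 120 122 122 120
 125 118] | [111  88  85 138 125  79  75  59  92  97 106 
[... 1229 characters left out ...]
71
 142 157]
286 [126 128 119 103 104  99  99 100 103 100 103  99  61  52  69 108 116 118
 122  89] | [173 172 163 143 143 139 139 141 143 140 144 139  87  74  97 151 160 164
 167 128]
290 [128 128 127 113 104 105 101  99 104 103 102 104  93  58  53  57 108 101
  82  65] | [177 175 173 155 145 145 139 140 144 145 143 146 131  85  76  82 151 143
 116  91]
294 [127 129 129 128 111 105 106 102 101 104 105 103 106  89  45  35  21  16
  15  15] | [174 177 177 173 155 145 145 142 142 145 146 142 148 126  66  49  28  23
  24  22]
298 [128 128 129 130 127 110 106 107 103  99  63  36  22  16  13  10   7   1
   1  26] | [176 175 177 178 175 154 147 150 145 137  90  53  30  26  25  19   8   4
   6  38]
```

```bash
python3 -c "
from h import *
a=manip.get_image('side')[150:290,310:410,::-1]; b=cv2.imread('pics/side0.png')[150:290,310:410]
c=cv2.resize(np.hstack([a,b]),None,fx=4,fy=4,interpolation=cv2.INTER_CUBIC)
cv2.imwrite('pics/b5.png',cv2.convertScaleAbs(c,alpha=1.3,beta=25))
"
```

View pics/b5.png

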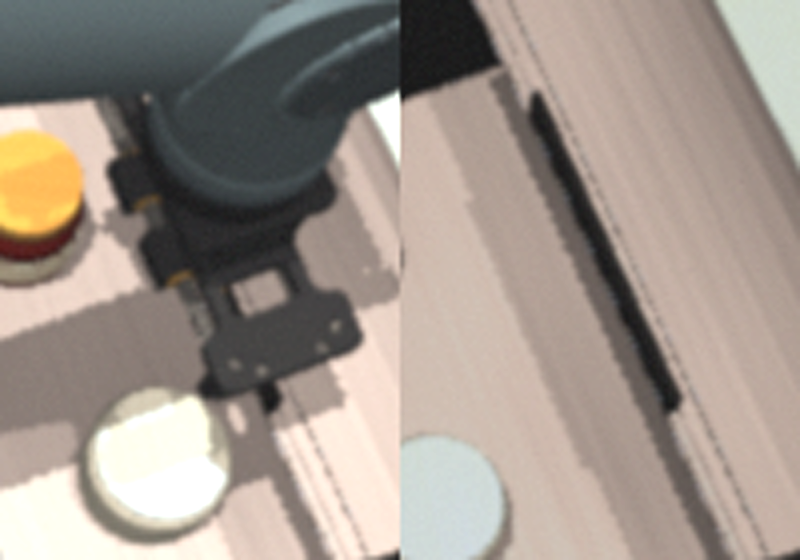

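The lid hasn't moved and the finger appears to be in front of the lip. I'll probe gently backwards to locate it.

Call:
{"name": "play_rows", "arguments": {
  "series": [-0.2,0,0,0,1,-0.2,0,0,0,1,-0.2,0,0,0,1]
}}

```text
time: 19.08
position: [0.6174, -0.0646, 0.2016]
tool_rot: [[-0.982, 0.187, 0.0], [0.187, 0.982, -0.0], [-0.0, -0.0, -1.0]]
wrist_force: [-0.2, 0.5, -0.3]
gripper_width: 0.0002
grasp_force: 0.0
```

Call:
{"name": "play_rows", "arguments": {
  "series": [-0.2,0,0,0,1,-0.2,0,0,0,1]
}}

```text
time: 19.32
position: [0.6251, -0.0661, 0.2016]
tool_rot: [[-0.982, 0.187, -0.0], [0.187, 0.982, -0.0], [0.0, -0.0, -1.0]]
wrist_force: [-0.4, 0.5, 0.4]
gripper_width: 0.0005
grasp_force: 0.0
```

```bash
python3 -c "
from h import *
st()
b=manip.get_image('side').mean(2).astype(int)
for r in(246,250,278,290): print(b[r,366:402:2])"
```

```text
t 19.32 bin [-0.0171 -0.0012] tipz 0.1876 yaw err 0.0002 F [-0.4  0.5  0.4]
[ 79  80  71  46  11   5  17  69  77  80  83 105 106 104 106 104 100  99]
[ 92  82  79  78  58   7   8  47  75  75  97 102 105 104 104 121 149 144]
[142 142 139 141 144 144 144 141  94  77  81 135 165 160 173 138 161 169]
[179 160 146 146 144 143 147 148 146 149 134  84  79  85 154 145 119  94]
```

Call:
{"name": "play_rows", "arguments": {
  "series": [-0.3,0,0,0,1,-0.3,0,0,0,1,-0.3,0,0,0,1,-0.3,0,0,0,1,-0.3,0,0,0,1,-0.3,0,0,0,1,-0.3,0,0,0,1,0,0,0,0,1]
}}

```text
time: 20.38
position: [0.6664, -0.074, 0.2015]
tool_rot: [[-0.982, 0.187, 0.0], [0.187, 0.982, -0.0], [-0.0, -0.0, -1.0]]
wrist_force: [-1.5, -1.0, 0.2]
gripper_width: 0.0002
grasp_force: 0.0
```

Call:
{"name": "play_rows", "arguments": {
  "series": [0,0,0.1,0,1,0,0,0.1,0,1,0,0,0,0,1]
}}

```text
time: 20.75
position: [0.6658, -0.0738, 0.1974]
tool_rot: [[-0.982, 0.187, -0.001], [0.187, 0.982, 0.0], [0.001, 0.0, -1.0]]
wrist_force: [-0.2, -0.5, -0.3]
gripper_width: 0.0003
grasp_force: 0.0
```

Call:
{"name": "play_rows", "arguments": {
  "series": [0,0,0.1,0,1,0,0,0,0,1]
}}

```text
time: 21.0
position: [0.6659, -0.0739, 0.1954]
tool_rot: [[-0.982, 0.187, -0.0], [0.187, 0.982, 0.0], [0.0, -0.0, -1.0]]
wrist_force: [0.0, -0.1, 0.3]
gripper_width: 0.0002
grasp_force: 0.0
```

Call:
{"name": "play_rows", "arguments": {
  "series": [0,0,0.1,0,1,0,0,0,0,1]
}}

```text
time: 21.25
position: [0.6659, -0.0739, 0.1934]
tool_rot: [[-0.982, 0.187, -0.0], [0.187, 0.982, 0.0], [0.0, -0.0, -1.0]]
wrist_force: [-0.5, 0.5, 0.2]
gripper_width: 0.0006
grasp_force: 0.0
```

Call:
{"name": "play_rows", "arguments": {
  "series": [0,0,0.1,0,1,0,0,0,0,1]
}}

```text
time: 21.5
position: [0.6659, -0.0739, 0.1914]
tool_rot: [[-0.982, 0.187, -0.0], [0.187, 0.982, -0.0], [0.0, -0.0, -1.0]]
wrist_force: [0.2, 0.5, 0.3]
gripper_width: 0.0
grasp_force: 0.0
```

Call:
{"name": "play_rows", "arguments": {
  "series": [0,0,0.1,0,1,0,0,0,0,1]
}}

```text
time: 21.75
position: [0.6659, -0.0738, 0.1894]
tool_rot: [[-0.982, 0.187, -0.0], [0.187, 0.982, 0.0], [0.0, 0.0, -1.0]]
wrist_force: [-0.6, -0.3, -0.4]
gripper_width: 0.0006
grasp_force: 0.0
```

Call:
{"name": "play_rows", "arguments": {
  "series": [0,0,0.1,0,1,0,0,0,0,1]
}}

```text
time: 22.0
position: [0.6659, -0.0739, 0.1874]
tool_rot: [[-0.982, 0.187, -0.0], [0.187, 0.982, -0.0], [0.0, -0.0, -1.0]]
wrist_force: [0.4, -0.3, 0.0]
gripper_width: 0.0007
grasp_force: 0.0
```

```bash
python3 -c "
from h import *
st()
b=manip.get_image('side').mean(2).astype(int)
for r in(246,250,278,290): print(b[r,366:402:2])"
```

```text
t 22.0 bin [ 0.0245 -0.0012] tipz 0.1734 yaw err 0.0002 F [ 0.4 -0.3  0. ]
[ 87  87  84  72  22  13  42 139 140 156 131 103  87  85  88  90  97 101]
[137 113  85  83  71  11  10  95 150 141 168 166 138 120 113 130 159 155]
[153 149 149 151 156 155 154 151 102  84  86 145 178 171 184 149 171 179]
[189 170 157 158 154 154 156 158 156 159 143  93  86  91 165 156 128 101]
```

Call:
{"name": "play_rows", "arguments": {
  "series": [0,0,0.1,0,1,0,0,0,0,1]
}}

```text
time: 22.3
position: [0.6659, -0.0738, 0.1854]
tool_rot: [[-0.982, 0.187, -0.0], [0.187, 0.982, 0.0], [0.0, -0.0, -1.0]]
wrist_force: [0.8, 0.1, 0.3]
gripper_width: 0.0004
grasp_force: 0.0
```

Call:
{"name": "play_rows", "arguments": {
  "series": [0,0,0.1,0,1,0,0,0,0,1]
}}

```text
time: 22.55
position: [0.666, -0.0739, 0.1834]
tool_rot: [[-0.982, 0.187, -0.0], [0.187, 0.982, 0.0], [0.0, -0.0, -1.0]]
wrist_force: [-0.3, -0.7, 0.2]
gripper_width: 0.0003
grasp_force: 0.0
```

Call:
{"name": "play_rows", "arguments": {
  "series": [0,0,0.1,0,1,0,0,0,0,1]
}}

```text
time: 22.8
position: [0.666, -0.0739, 0.1814]
tool_rot: [[-0.982, 0.187, -0.0], [0.187, 0.982, 0.0], [0.0, -0.0, -1.0]]
wrist_force: [0.4, 0.5, -0.6]
gripper_width: 0.0003
grasp_force: 0.0
```

Call:
{"name": "play_rows", "arguments": {
  "series": [0,0,0.1,0,1,0,0,0,0,1]
}}

```text
time: 23.05
position: [0.6659, -0.0739, 0.1794]
tool_rot: [[-0.982, 0.187, -0.0], [0.187, 0.982, 0.0], [0.0, -0.0, -1.0]]
wrist_force: [-0.2, 0.2, -0.1]
gripper_width: 0.0002
grasp_force: 0.0
```

Call:
{"name": "play_rows", "arguments": {
  "series": [0,0,0.1,0,1,0,0,0,0,1]
}}

```text
time: 23.3
position: [0.666, -0.0739, 0.1774]
tool_rot: [[-0.982, 0.187, -0.0], [0.187, 0.982, -0.0], [0.0, -0.0, -1.0]]
wrist_force: [-0.0, -1.1, -0.2]
gripper_width: 0.0006
grasp_force: 0.0
```

Call:
{"name": "play_rows", "arguments": {
  "series": [0,0,0.1,0,1,0,0,0,0,1]
}}

```text
time: 23.55
position: [0.6659, -0.0739, 0.1754]
tool_rot: [[-0.982, 0.187, -0.0], [0.187, 0.982, 0.0], [0.0, -0.0, -1.0]]
wrist_force: [-0.8, 0.0, -0.3]
gripper_width: 0.0005
grasp_force: 0.0
```

Call:
{"name": "play_rows", "arguments": {
  "series": [0,0,0.1,0,1,0,0,0,0,1]
}}

```text
time: 23.8
position: [0.6659, -0.0739, 0.1734]
tool_rot: [[-0.982, 0.187, -0.0], [0.187, 0.982, -0.0], [0.0, -0.0, -1.0]]
wrist_force: [0.8, -0.2, -0.5]
gripper_width: 0.0002
grasp_force: 0.0
```

```bash
python3 -c "
from h import *
def P(x,y,z): w=O+x*BX+y*BY; return [w[0],w[1],z]
for dz in(0,.02,.04):
  print(dz,[np.round((proj('side',P(-.0378+sx*.0375,-.0947,.2015+.05+dz))-[310,150])*4) for sx in(-1,1)],
   'tip',np.round((proj('side',P(-.0378,0,.1875+dz))-[310,150])*4))
print('topplate b3',[[np.round((proj('top',P(.0253+sx*.0375,.0923,.2621+.05+dz))-[190,70])*1.28) for sx in(-1,1)] for dz in (0,.04)])
print(tri((251.6,211.6),(270,189.3)),tri((404.8,240),(323.7,325.9)))
for n in('top','side'):
  R,t,K=cam(n);print(n,-R.T@t)
cv2.imwrite('pics/c6.png',manip.get_image('side')[:,:,::-1])
"
```

```text
0 [array([187., 436.]), array([332., 381.])] tip [160. 270.]
0.02 [array([194., 426.]), array([342., 371.])] tip [166. 258.]
0.04 [array([201., 416.]), array([352., 360.])] tip [172. 246.]
topplate b3 [[array([145.,  64.]), array([155.,  12.])], [array([147.,  55.]), array([157.,  -0.])]]
[0.52564079 0.13327087 0.02326755] [ 0.45968866 -0.21276759  0.02244487]
top [0.39240191 0.05480812 1.11803188]
side [ 0.31504727 -0.237227    1.1417795 ]
```

Call:
{"name": "play_rows", "arguments": {
  "series": [0,0,0.1,0,1,0,0,0,0,1]
}}

```text
time: 24.1
position: [0.6659, -0.0739, 0.1714]
tool_rot: [[-0.982, 0.187, -0.0], [0.187, 0.982, 0.0], [0.0, -0.0, -1.0]]
wrist_force: [-0.5, 0.1, -1.4]
gripper_width: 0.0003
grasp_force: 0.0
```

Call:
{"name": "play_rows", "arguments": {
  "series": [0,0,0.1,0,1,0,0,0,0,1]
}}

```text
time: 24.35
position: [0.6659, -0.0739, 0.1694]
tool_rot: [[-0.982, 0.187, -0.0], [0.187, 0.982, 0.0], [0.0, -0.0, -1.0]]
wrist_force: [-0.0, -0.8, 0.3]
gripper_width: 0.0006
grasp_force: 0.0
```

Call:
{"name": "play_rows", "arguments": {
  "series": [0,0,0.1,0,1,0,0,0,0,1]
}}

```text
time: 24.6
position: [0.6659, -0.0739, 0.1674]
tool_rot: [[-0.982, 0.187, -0.0], [0.187, 0.982, 0.0], [0.0, -0.0, -1.0]]
wrist_force: [-0.1, 0.5, -0.3]
gripper_width: 0.0008
grasp_force: 0.0
```

```bash
python3 -c "
from h import *
o=manip.get_obs();print({k:np.round(v,4) for k,v in o.items() if k!='tool_rot'})"
```

```text
{'time': np.float64(24.6), 'qpos': array([-0.1701,  0.6408,  0.3234,  1.5378, -0.2277,  1.0006,  1.5993]), 'joint_vel': array([ 0.0006, -0.0012,  0.0021, -0.001 ,  0.0014,  0.0008,  0.0008]), 'joint_torque': array([ 2.04000e-02, -5.90788e+01,  6.67860e+00, -2.35119e+01,
        2.38000e-02,  5.56000e-02,  3.10000e-03]), 'position': array([ 0.6659, -0.0739,  0.1674]), 'wrist_force': array([-0.063 ,  0.5304, -0.2781]), 'moment': array([-0.0715, -0.0058,  0.0067]), 'grasp_force': np.float64(0.0), 'gripper_width': np.float64(0.0008)}
```

Everything fits a fingertip about 28 mm higher than I assumed: no contact with the lip or shell, and the jar was pushed at its narrower lid. The tip should now be about level with the shell top, so I'll lift slightly and push forward.

Call:
{"name": "play_rows", "arguments": {
  "series": [0,0,-0.2,0,1,0.25,0,0,0,1,0.25,0,0,0,1,0.25,0,0,0,1,0.25,0,0,0,1,0.25,0,0,0,1]
}}

```text
time: 25.35
position: [0.6411, -0.0691, 0.1716]
tool_rot: [[-0.982, 0.187, 0.0], [0.187, 0.982, 0.0], [-0.0, 0.0, -1.0]]
wrist_force: [1.4, -0.6, 0.4]
gripper_width: 0.0007
grasp_force: 1.0
```

Call:
{"name": "play_rows", "arguments": {
  "series": [0.25,0,0,0,1,0.25,0,0,0,1]
}}

```text
time: 25.6
position: [0.6323, -0.0675, 0.1719]
tool_rot: [[-0.982, 0.187, 0.002], [0.187, 0.982, -0.0], [-0.002, -0.0, -1.0]]
wrist_force: [3.3, -0.6, -2.2]
gripper_width: 0.0006
grasp_force: 2.0
```

```bash
python3 -c "
from h import *
st()
b=manip.get_image('side').mean(2).astype(int)
for r in(246,250,278,290): print(b[r,356:402:2])"
```

```text
t 25.6 bin [-0.0097 -0.0012] tipz 0.1579 yaw err 0.0003 F [ 3.3 -0.6 -2.2]
[ 79  81  81  82  82  82  67  19  13   9  15  26  31  42  64  78  82  88
 106 109 108 102 101]
[189 183 138  86  90  85  81  51   6  11  65  81  82  82  78  85  93 105
 108 106 124 154 148]
[187 163 139  97 100 147 144 142 144 148 147 100  80  93 154 169 175 182
 181 184 151 164 172]
[180 182 181 183 171 151 149 150 151 147 148 150 152 144  90  81 119 165
 165 180 173 131 100]
```

Call:
{"name": "play_rows", "arguments": {
  "series": [0.22,0,0.02,0,1,0.22,0,0.02,0,1,0.22,0,0.02,0,1,0.22,0,0.02,0,1,0.22,0,0.01,0,1,0.22,0,0.01,0,1,0.27,0,0.07,0,1,0.27,0,0.07,0,1,0.27,0,0.07,0,1,0.27,0,0.08,0,1,0.27,0,0.08,0,1,0.27,0,0.08,0,1]
}}

```text
time: 27.15
position: [0.5735, -0.0562, 0.1606]
tool_rot: [[-0.982, 0.187, -0.0], [0.187, 0.982, 0.0], [0.0, 0.0, -1.0]]
wrist_force: [3.6, -1.1, -0.3]
gripper_width: 0.0003
grasp_force: 1.5
```

```bash
python3 -c "
from h import *
st(-.0992,0,.1598-.028)
def P(q,y,r,n): w=O+(-r*np.cos(q)+n*np.sin(q))*BX+y*BY; return [w[0],w[1],.026+r*np.sin(q)+n*np.cos(q)]
b=manip.get_image('side').mean(2).astype(int)
for q in(1.5,1.3,1.1,1.0,.9): 
  c=np.round(proj('side',P(q,-.09,.165,.003))).astype(int);d=np.round(proj('side',P(q,-.16,.15,0))).astype(int);print(q,c,b[c[1]-1:c[1]+2,c[0]-1:c[0]+2].mean(),d)
for q in(1.1,1.0): 
  c=np.round(proj('side',P(q,-.083,.165,.003))).astype(int);print(c,b[c[1],c[0]-16:c[0]+18:2])"
```

```text
t 27.15 bin [-0.0696 -0.0012] tipz 0.1466 yaw err 0.0002 F [ 3.6 -1.1 -0.3]
units [1.48 0.06 0.74]
1.5 [381 252] 169.55555555555554 [393 286]
1.3 [366 258] 103.0 [379 292]
1.1 [351 265] 64.88888888888889 [366 297]
1.0 [344 268] 148.66666666666666 [359 300]
0.9 [337 271] 160.22222222222223 [353 303]
[350 261] [154 175 174 172  92  10   9   4  24  67  71  70  72  76  95 100 110]
[343 265] [ 93  92  73 128 162 175 173 175 164  61  47  40  74  80  86  93 105]
```

Call:
{"name": "play_rows", "arguments": {
  "series": [0.25,0,0.12,0,1,0.25,0,0.12,0,1,0.25,0,0.12,0,1,0.25,0,0.12,0,1,0.25,0,0.13,0,1,0.25,0,0.13,0,1,0.22,0,0.19,0,1,0.22,0,0.19,0,1,0.22,0,0.19,0,1,0.22,0,0.19,0,1,0.21,0,0.19,0,1,0.21,0,0.19,0,1]
}}

```text
time: 28.7
position: [0.5186, -0.0458, 0.1228]
tool_rot: [[-0.982, 0.187, -0.0], [0.187, 0.982, 0.0], [0.0, 0.0, -1.0]]
wrist_force: [1.8, 0.1, 0.2]
gripper_width: 0.0007
grasp_force: 1.0
```

```bash
python3 -c "
from h import *
st(-.1474,0,.1093-.028)"
```

```text
t 28.7 bin [-0.1255 -0.0012] tipz 0.1088 yaw err 0.0002 F [1.8 0.1 0.2]
units [1.1  0.06 1.37]
```

```bash
cat >> h.py <<'E'
def P(q,y,r,n): w=O+(-r*np.cos(q)+n*np.sin(q))*BX+y*BY; return [w[0],w[1],.026+r*np.sin(q)+n*np.cos(q)]
def lipq():
    "darkness of the lip's predicted face patch by q, both views"
    for n in('top','side'):
        b=manip.get_image(n).mean(2); out=[]
        for q in np.arange(0,1.55,.05):
            v=[b[int(round(p[1])),int(round(p[0]))] for y in((.085,.075,.065) if n=='top' else (-.065,-.075,-.085)) for r in(.158,.165,.172) for p in[proj(n,P(q,y,r,.007))]]
            out.append(int(np.mean(v)))
        print(n,[(round(.05*i,2),o) for i,o in enumerate(out) if o<75])
E
python3 -c "
from h import *
lipq()"
```

```text
top [(0.55, 72), (0.6, 65), (0.65, 63), (0.7, 61), (0.75, 63), (0.8, 64), (0.85, 66), (0.9, 62), (0.95, 62), (1.0, 68)]
side [(0.55, 54), (0.6, 35), (0.65, 25), (0.7, 26), (0.75, 36), (0.8, 41), (0.85, 42), (0.9, 47), (0.95, 42), (1.0, 43)]
```

Call:
{"name": "play_rows", "arguments": {
  "series": [0.18,0,0.23,0,1,0.18,0,0.23,0,1,0.18,0,0.23,0,1,0.18,0,0.23,0,1,0.18,0,0.23,0,1,0.18,0,0.23,0,1,0.15,0,0.23,0,1,0.15,0,0.23,0,1,0.15,0,0.23,0,1,0.15,0,0.23,0,1,0.15,0,0.24,0,1]
}}

```text
time: 30.18
position: [0.4826, -0.0389, 0.0719]
tool_rot: [[-0.982, 0.187, -0.0], [0.187, 0.982, 0.0], [0.0, 0.0, -1.0]]
wrist_force: [0.3, -0.8, 0.7]
gripper_width: 0.0004
grasp_force: 0.5
```

```bash
python3 -c "
from h import *
st(-.176,0,.060-.028);lipq()"
```

```text
t 30.18 bin [-0.1621 -0.0012] tipz 0.0579 yaw err 0.0002 F [ 0.3 -0.8  0.7]
units [0.69 0.06 1.29]
top [(0.0, 64), (0.05, 65), (0.1, 62), (0.15, 62), (0.2, 62), (0.25, 61), (0.3, 62), (0.35, 62), (0.4, 60), (0.45, 61), (0.5, 63), (0.55, 63), (0.6, 62), (0.65, 64)]
side [(0.1, 62), (0.15, 47), (0.2, 35), (0.25, 27), (0.3, 27), (0.35, 23), (0.4, 26), (0.45, 29), (0.5, 36), (0.55, 33), (0.6, 33), (0.65, 34), (0.7, 50)]
```

Call:
{"name": "play_rows", "arguments": {
  "series": [0.12,0,0.21,0,1,0.12,0,0.21,0,1,0.12,0,0.21,0,1,0.12,0,0.21,0,1,0.12,0,0.22,0,1,0.12,0,0.22,0,1]
}}

```text
time: 31.02
position: [0.4687, -0.0362, 0.0463]
tool_rot: [[-0.982, 0.187, 0.0], [0.187, 0.982, -0.0], [-0.0, 0.0, -1.0]]
wrist_force: [0.1, 0.4, 1.3]
gripper_width: 0.0001
grasp_force: 0.4
```

Call:
{"name": "play_rows", "arguments": {
  "series": [0.1,0,0.2,0,1,0.1,0,0.2,0,1,0.1,0,0.2,0,1,0,0,0.2,0,1]
}}

```text
time: 31.52
position: [0.4623, -0.035, 0.0303]
tool_rot: [[-0.982, 0.187, -0.001], [0.187, 0.982, 0.0], [0.001, -0.0, -1.0]]
wrist_force: [-1.7, 0.7, 0.5]
gripper_width: 0.0002
grasp_force: 0.4
```

```bash
python3 -c "
from h import *
st(-.183,0,.033-.028);lipq()"
```

```text
t 31.52 bin [-0.1828 -0.0012] tipz 0.0163 yaw err 0.0004 F [-1.7  0.7  0.5]
units [0.01 0.06 0.56]
top [(0.0, 61), (0.05, 62), (0.1, 60), (0.15, 60), (0.2, 61), (0.25, 61), (0.3, 62), (0.35, 60), (0.4, 63), (0.45, 67)]
side [(0.0, 28), (0.05, 28), (0.1, 28), (0.15, 28), (0.2, 27), (0.25, 31), (0.3, 35), (0.35, 37), (0.4, 38), (0.45, 46), (0.5, 66)]
```

Call:
{"name": "play_rows", "arguments": {
  "series": [0,0,0.15,0,1,0,0,0.15,0,1,0,0,0,0,1]
}}

```text
time: 32.0
position: [0.4628, -0.0352, 0.0244]
tool_rot: [[-0.982, 0.187, -0.0], [0.187, 0.982, -0.0], [0.0, -0.0, -1.0]]
wrist_force: [0.3, -0.5, -0.6]
gripper_width: 0.0005
grasp_force: 0.0
```

Call:
{"name": "play_rows", "arguments": {
  "series": [0,0,0.15,0,1,0,0,0,0,1]
}}

```text
time: 32.25
position: [0.4629, -0.0352, 0.0215]
tool_rot: [[-0.982, 0.187, 0.0], [0.187, 0.982, -0.0], [-0.0, -0.0, -1.0]]
wrist_force: [0.3, -1.0, 0.1]
gripper_width: 0.0002
grasp_force: 0.0
```

Call:
{"name": "play_rows", "arguments": {
  "series": [0,0,0.15,0,1,0,0,0,0,1]
}}

```text
time: 32.5
position: [0.4629, -0.0352, 0.0185]
tool_rot: [[-0.982, 0.187, -0.0], [0.187, 0.982, -0.0], [0.0, -0.0, -1.0]]
wrist_force: [0.1, 0.4, 0.8]
gripper_width: 0.0005
grasp_force: 0.0
```

The finger slipped off the lip's outer edge, so I'll back out, lift and look.

Call:
{"name": "play_rows", "arguments": {
  "series": [0.5,0,0,0,1,0.5,0,-0.5,0,1,0,0,-1,0,1,0,0,-1,0,1,0,0,-1,0,1,0,0,-1,0,1,0,0,-1,0,1,0,0,0,0,1]
}}

```text
time: 33.5
position: [0.4437, -0.0312, 0.1299]
tool_rot: [[-0.982, 0.187, 0.003], [0.187, 0.982, 0.001], [-0.003, 0.001, -1.0]]
wrist_force: [-0.4, 1.1, 0.5]
gripper_width: 0.0003
grasp_force: 0.0
```

```bash
python3 -c "
from h import *
st(-.17,0,.09-.028);lipq()
b=manip.get_image('side').mean(2).astype(int)
for q in(0,.1,.2): print(q,np.round(proj('side',P(q,-.09,.182,.007))),np.round(proj('side',P(q,-.09,.15,.007))))
for y in(-.085,): 
  for r in np.arange(.15,.2,.004): pass
m=(b<40).astype(np.uint8)*255; m[:,:270]=0
x0=proj('side',P(0.1,-.08,.165,.007)).astype(int);print(x0)
for r in range(x0[1]-12,x0[1]+20,2): print(r,b[r,x0[0]-20:x0[0]+30:2])
"
```

```text
t 33.5 bin [-0.2018 -0.001 ] tipz 0.1159 yaw err 0.0004 F [-0.4  1.1  0.5]
units [-1.58  0.04  2.7 ]
top [(0.0, 62), (0.05, 63), (0.1, 64), (0.15, 62), (0.2, 63), (0.25, 62), (0.3, 61), (0.35, 62), (0.4, 65), (0.45, 71)]
side [(0.0, 12), (0.05, 12), (0.1, 11), (0.15, 14), (0.2, 24), (0.25, 28), (0.3, 32), (0.35, 39), (0.4, 48), (0.45, 56), (0.5, 73)]
0 [298. 294.] [311. 289.]
0.1 [299. 293.] [312. 288.]
0.2 [300. 291.] [313. 286.]
[303 285]
273 [ 33  33  33  31  32  32  31  31  32  31  40  33  31  34  69  85  92  91
  93 107 113 113 111 111 118]
275 [ 33  32  31  32  33  31  33  32  32  33  32  32  33  28  54  74  75  91
  93 100 112 113 110 109 116]
277 [ 33  32  31  33  33  33  32  32  56  53  32  28  27  26  50  51  58  82
  90  96 109 115 112 110 111]
279 [ 33  32  34  34  33  33  34  34  35  34  20  15  48  49  49  51  53  76
  90  92 104 113 113 111 109]
281 [ 32  33  31  31  31  34  32  23  16  16  13  10  23  55  48  51  51  59
  85  91  95 112 112 111 111]
283 [ 34  54  46  29  34  44  22  12  13  14  11  13  14  53  45  52  51  55
  78  89  93 106 113 111 110]
285 [ 31  37 
[... 356 characters left out ...]
  71 101  80  61  71  66  79
  77  88  91  90  95 108 110]
293 [155 155 155 158 157 133 100  87  60  90 107 114 117 104  69 110  64  75
  78  84  91  91  93 104 112]
295 [155 155 154 157 154 116 112 110 107 114 115 115 124 141 112 107  89  71
  78  80  90  90  90  97 109]
297 [157 161 161 167 163 143 117 113 112 121 125 146 167 169 155  96 101  61
  78  79  87  91  90  92 105]
299 [166 168 169 170 169 167 141 129 154 163 169 169 170 169 166 105 108  74
  72  79  81  89  89  92 100]
301 [169 169 169 169 170 169 167 167 169 169 170 169 170 169 169 143  99 100
  66  78  79  88  91  89  94]
303 [170 170 169 170 170 170 168 170 168 170 170 168 169 170 170 163  98 110
  67  74  79  83  90  93  92]
```

Call:
{"name": "play_rows", "arguments": {
  "series": [-0.7,0,0,0,1,-0.7,0,0,0,1,0,0,0.8,0,1,0,0,0.8,0,1,0,0,0.8,0,1,0,0,0.7,0,1,0,0,0.6,0,1,0,0,0.4,0,1,0,0,0.2,0,1,0,0,0.1,0,1,0,0,0,0,1]
}}

```text
time: 35.02
position: [0.4709, -0.0367, 0.0408]
tool_rot: [[-0.982, 0.187, 0.0], [0.187, 0.982, 0.0], [-0.0, 0.0, -1.0]]
wrist_force: [-0.8, 0.1, 0.0]
gripper_width: 0.0008
grasp_force: 0.0
```

Call:
{"name": "play_rows", "arguments": {
  "series": [0,0,0.1,0,1,0,0,0.1,0,1,0,0,0.1,0,1]
}}

```text
time: 35.4
position: [0.4708, -0.0367, 0.0346]
tool_rot: [[-0.982, 0.187, 0.0], [0.187, 0.982, 0.0], [-0.0, 0.0, -1.0]]
wrist_force: [0.3, -0.9, -0.1]
gripper_width: 0.0006
grasp_force: 0.0
```

Call:
{"name": "play_rows", "arguments": {
  "series": [0,0,0.1,0,1,0,0,0.1,0,1]
}}

```text
time: 35.65
position: [0.4708, -0.0367, 0.0305]
tool_rot: [[-0.982, 0.187, 0.0], [0.187, 0.982, -0.0], [-0.0, -0.0, -1.0]]
wrist_force: [-1.3, -0.2, 0.7]
gripper_width: 0.0001
grasp_force: 0.0
```

```bash
python3 -c "
from h import *
st()"
```

```text
t 35.65 bin [-0.1742 -0.0012] tipz 0.0165 yaw err 0.0003 F [-1.3 -0.2  0.7]
```

Continuing down in small steps until contact.

Call:
{"name": "play_rows", "arguments": {
  "series": [0,0,0.1,0,1,0,0,0.1,0,1]
}}

```text
time: 35.9
position: [0.4708, -0.0367, 0.0265]
tool_rot: [[-0.982, 0.187, 0.0], [0.187, 0.982, -0.0], [-0.0, 0.0, -1.0]]
wrist_force: [0.7, 1.2, 0.4]
gripper_width: 0.0004
grasp_force: 0.0
```

Call:
{"name": "play_rows", "arguments": {
  "series": [0,0,0.1,0,1,0,0,0.1,0,1]
}}

```text
time: 36.15
position: [0.4708, -0.0367, 0.0225]
tool_rot: [[-0.982, 0.187, 0.0], [0.187, 0.982, -0.0], [-0.0, -0.0, -1.0]]
wrist_force: [0.3, -0.1, 0.4]
gripper_width: 0.0003
grasp_force: 0.0
```

Call:
{"name": "play_rows", "arguments": {
  "series": [0,0,0.1,0,1,0,0,0.05,0,1]
}}

```text
time: 36.4
position: [0.4707, -0.0367, 0.0195]
tool_rot: [[-0.982, 0.187, -0.0], [0.187, 0.982, 0.0], [0.0, -0.0, -1.0]]
wrist_force: [0.2, -0.1, 0.5]
gripper_width: 0.0005
grasp_force: 0.0
```

Call:
{"name": "play_rows", "arguments": {
  "series": [0,0,0.1,0,1,0,0,0,0,1]
}}

```text
time: 36.65
position: [0.4707, -0.0367, 0.0175]
tool_rot: [[-0.982, 0.187, -0.0], [0.187, 0.982, -0.0], [0.0, -0.0, -1.0]]
wrist_force: [0.5, -0.4, 0.8]
gripper_width: 0.0004
grasp_force: 0.0
```

Call:
{"name": "play_rows", "arguments": {
  "series": [0,0,0.1,0,1,0,0,0,0,1]
}}

```text
time: 36.9
position: [0.4707, -0.0367, 0.0155]
tool_rot: [[-0.982, 0.187, -0.0], [0.187, 0.982, -0.0], [0.0, -0.0, -1.0]]
wrist_force: [-0.2, -0.1, -0.1]
gripper_width: 0.0005
grasp_force: 0.0
```

Call:
{"name": "play_rows", "arguments": {
  "series": [0,0,0.1,0,1,0,0,0,0,1]
}}

```text
time: 37.15
position: [0.4707, -0.0367, 0.0135]
tool_rot: [[-0.982, 0.187, -0.0], [0.187, 0.982, -0.0], [0.0, -0.0, -1.0]]
wrist_force: [0.5, 0.1, 0.1]
gripper_width: 0.0001
grasp_force: 0.0
```

Call:
{"name": "play_rows", "arguments": {
  "series": [0,0,0.1,0,1,0,0,0,0,1]
}}

```text
time: 37.4
position: [0.4709, -0.0367, 0.013]
tool_rot: [[-0.982, 0.188, 0.0], [0.188, 0.982, 0.001], [0.0, 0.001, -1.0]]
wrist_force: [-6.0, 1.1, 23.0]
gripper_width: 0.0008
grasp_force: 11.9
```

```bash
python3 -c "
from h import *
st()
b=manip.get_image('side').mean(2).astype(int)
for r in range(279,301,2): print(r,b[r,283:333:2])
"
```

```text
t 37.4 bin [-0.1741 -0.0012] tipz -0.001 yaw err -0.0001 F [-6.   1.1 23. ]
279 [108 132  87  39  36  36  36  36  34  38  35  36  34  36  35  49  39  35
  57 104 120 121 119 119 125]
281 [167 146  55  37  37  35  36  37  37  37  36  36  35  32  32  36  33  34
  51  93 115 122 119 120 120]
283 [172 114  34  36  36  35  35  35  37  36  37  38  37  51  57  34  28  38
  59  87 109 120 121 119 119]
285 [172 150  46  37  50  42  38  36  37  38  37  37  35  32  34  39  52  58
  69  93 101 115 120 118 118]
287 [171 165  64  36  63  46  37  65  39  38  35  26  12  17  50  50  56  73
  94  99  99 110 120 119 119]
289 [169 163  57  37  39  39  38  56  31  19  11   8  17  34  64  52  76  83
  95  98  97 102 119 120 116]
291 [169 168  91  29  34  46  55  39   9  14  32  71  90  88  71  75  77  84
  87  96  97  97 112 119 118]
293 [167 171 150  93 111 113 104  84  53  83 106 115 126 115  79 110  71  82
  85  97  98  98 106 117 119]
295 [169 170 168 168 172 155 113 107 113 123 125 133 143 165 123 117  79  79
  83  89  97  98 100 114 117]
297 [171 169 168 169 172 179 180 147 128 134 158 178 183 185 170 104 108  72
  83  86  95  98  96 107 119]
299 [174 172 171 177 184 183 184 175 174 182 184 185 185 185 180 119 120  72
  82  84  92  96  97 101 114]
```

The stop at TCP z≈0.013 is hard: either the shut lip or the counter. I'll tell them apart by probing the counter further out.

Call:
{"name": "play_rows", "arguments": {
  "series": [0,0,-0.5,0,1,0,0,-0.5,0,1,0.8,0,0,0,1,0.8,0,0,0,1,0.8,0,0,0,1,0,0,0.4,0,1,0,0,0.3,0,1,0,0,0.1,0,1,0,0,0,0,1]
}}

```text
time: 38.58
position: [0.4239, -0.0278, 0.0154]
tool_rot: [[-0.982, 0.187, -0.0], [0.187, 0.982, -0.0], [0.0, -0.0, -1.0]]
wrist_force: [-0.7, -0.3, 0.8]
gripper_width: 0.0007
grasp_force: 0.0
```

Call:
{"name": "play_rows", "arguments": {
  "series": [0,0,0.1,0,1,0,0,0,0,1]
}}

```text
time: 38.83
position: [0.4237, -0.0277, 0.0136]
tool_rot: [[-0.982, 0.187, 0.0], [0.187, 0.982, -0.0], [-0.0, 0.0, -1.0]]
wrist_force: [1.1, -0.4, 0.1]
gripper_width: 0.0005
grasp_force: 0.0
```

Call:
{"name": "play_rows", "arguments": {
  "series": [0,0,0.1,0,1,0,0,0,0,1]
}}

```text
time: 39.08
position: [0.4236, -0.0277, 0.0115]
tool_rot: [[-0.982, 0.187, -0.0], [0.187, 0.982, -0.0], [0.0, -0.0, -1.0]]
wrist_force: [0.0, 0.7, -0.2]
gripper_width: 0.0006
grasp_force: 0.0
```

No contact there, so the stop was the lip. I'll find the counter height to confirm the lip's height.

Call:
{"name": "play_rows", "arguments": {
  "series": [0,0,0.2,0,1,0,0,0.2,0,1,0,0,0,0,1]
}}

```text
time: 39.45
position: [0.4233, -0.0277, 0.0033]
tool_rot: [[-0.982, 0.187, -0.001], [0.187, 0.982, -0.0], [0.001, -0.0, -1.0]]
wrist_force: [-0.1, -0.6, -0.4]
gripper_width: 0.0003
grasp_force: 0.0
```

Call:
{"name": "play_rows", "arguments": {
  "series": [0,0,0.1,0,1,0,0,0.1,0,1,0,0,0.1,0,1,0,0,0,0,1]
}}

```text
time: 39.95
position: [0.4236, -0.0277, -0.0025]
tool_rot: [[-0.982, 0.187, -0.0], [0.187, 0.982, 0.0], [0.0, -0.0, -1.0]]
wrist_force: [-0.0, 0.1, -0.7]
gripper_width: 0.0003
grasp_force: 0.0
```

Call:
{"name": "play_rows", "arguments": {
  "series": [0,0,0.1,0,1,0,0,0.1,0,1,0,0,0.1,0,1,0,0,0,0,1]
}}

```text
time: 40.45
position: [0.4235, -0.0277, -0.0085]
tool_rot: [[-0.982, 0.187, -0.0], [0.187, 0.982, 0.0], [0.0, -0.0, -1.0]]
wrist_force: [-0.8, 0.2, 0.0]
gripper_width: 0.0004
grasp_force: 0.0
```

Call:
{"name": "play_rows", "arguments": {
  "series": [0,0,0.1,0,1,0,0,0.1,0,1,0,0,0,0,1]
}}

```text
time: 40.83
position: [0.4235, -0.0277, -0.0125]
tool_rot: [[-0.982, 0.187, -0.0], [0.187, 0.982, 0.0], [0.0, -0.0, -1.0]]
wrist_force: [-0.7, 0.0, -0.3]
gripper_width: 0.0004
grasp_force: 0.0
```

Call:
{"name": "play_rows", "arguments": {
  "series": [0,0,0.1,0,1,0,0,0,0,1]
}}

```text
time: 41.08
position: [0.4235, -0.0277, -0.0145]
tool_rot: [[-0.982, 0.187, -0.0], [0.187, 0.982, 0.0], [0.0, -0.0, -1.0]]
wrist_force: [0.0, 1.0, 0.7]
gripper_width: 0.0001
grasp_force: 0.0
```

Call:
{"name": "play_rows", "arguments": {
  "series": [0,0,0.1,0,1,0,0,0,0,1]
}}

```text
time: 41.32
position: [0.4236, -0.0277, -0.0165]
tool_rot: [[-0.982, 0.187, -0.0], [0.187, 0.982, 0.0], [0.0, -0.0, -1.0]]
wrist_force: [-0.5, 0.4, 0.3]
gripper_width: 0.0002
grasp_force: 0.0
```

Call:
{"name": "play_rows", "arguments": {
  "series": [0,0,0.1,0,1,0,0,0,0,1]
}}

```text
time: 41.58
position: [0.4235, -0.0277, -0.0185]
tool_rot: [[-0.982, 0.187, -0.0], [0.187, 0.982, 0.0], [0.0, -0.0, -1.0]]
wrist_force: [0.4, 0.2, -0.5]
gripper_width: 0.0002
grasp_force: 0.0
```

Call:
{"name": "play_rows", "arguments": {
  "series": [0,0,0.1,0,1,0,0,0,0,1]
}}

```text
time: 41.82
position: [0.4238, -0.0277, -0.0198]
tool_rot: [[-0.982, 0.187, 0.0], [0.187, 0.982, 0.0], [-0.0, 0.0, -1.0]]
wrist_force: [-1.8, 0.7, 11.3]
gripper_width: 0.0004
grasp_force: 5.9
```

Call:
{"name": "play_rows", "arguments": {
  "series": [0,0,0.07,0,1,0,0,0,0,1]
}}

```text
time: 42.08
position: [0.4238, -0.0277, -0.02]
tool_rot: [[-0.982, 0.188, 0.001], [0.188, 0.982, 0.001], [-0.0, 0.001, -1.0]]
wrist_force: [-6.4, 0.1, 39.2]
gripper_width: 0.0001
grasp_force: 19.6
```

The counter is at TCP -0.0198 and the lip at +0.0132, exactly 33 mm apart, so the lid is fully shut. I'll retreat clear and hand in.

Call:
{"name": "play_rows", "arguments": {
  "series": [0,0,-0.5,0,1,0,0,-1,0,1,0.5,0,-1,0,1,0,0,-1,0,1,0,0,-1,0,1,0,0,-1,0,1,0,0,-1,0,1,0,0,-1,0,1,0,0,-1,0,1,0,0,-1,0,1,0,0,0,0,1,0,0,0,0,1]
}}

```text
time: 43.58
position: [0.4134, -0.0257, 0.1676]
tool_rot: [[-0.982, 0.187, -0.001], [0.187, 0.982, -0.0], [0.001, -0.0, -1.0]]
wrist_force: [-0.3, 0.4, -0.2]
gripper_width: 0.0008
grasp_force: 0.0
```

```bash
python3 -c "
from h import *
st(); print(manip.finish_job())"
```

```text
t 43.58 bin [-0.2326 -0.0013] tipz 0.1536 yaw err 0.0004 F [-0.3  0.4 -0.2]
the job is handed in; nothing more can be done
None
```

The job is handed in at 43.6 s: the jar and tin were slid back clear of the lid's path and the lid was pushed shut (lip measured 33 mm above the counter, its shut height); no verdict came back, and the jar and tin were not checked again once the lid covered them.

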